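# Unlock the takings box: two worn code dials and a bolt

### The arm

A 7-joint arm with a two-finger parallel gripper is mounted at the origin on a cart in front of the work surface, level with it; the furniture and walls round the work are solid. World frame = base frame: x ahead of the robot, y to its left, z up, the work surface at z = 0. Lengths are in m, angles in rad, forces in N, time in s.
With the tool pointing down it reaches from about 0.35 to 0.9 m from the base axis. Payload 19.9 kg.
Tool frame: the origin (TCP) lies at the very end of the fingers, on their centre line; the grasp point (between the pads) lies 19 mm behind it (arm.grasp_offset is the z of the grasp point in the tool frame, in m); z points along the fingers, y is the line along which they close (so a half turn about z gives the same grasp; the last joint's range is limited). The gripper opens to 85 mm and grips with 20 to 120 N. Pads are 22 mm wide; open, the fingers measure 114 mm over their backs; the gripper's body (76 mm by 85 mm) begins 54 mm behind the grasp point. The pads swing forward as they close: fully open they stand 13 mm farther back than shut.
Start: joints at [1.214, 0.417, -0.01, 1.614, 0.005, 1.111, -0.053], TCP at [0.194, -0.594, 0.231] pointing down, gripper open.
Joint ranges: [-2.81, 2.81], [-0.39, 2.02], [-1.27, 1.25], [0.06, 2.57], [-1.19, 4.33], [0.19, 2], [-2.82, 2.82]. Speed limits (rad/s): [1.89, 1.89, 2.39, 2.39, 3.01, 3.01, 3.01].

### API

Orientations are given as a unit quaternion [x, y, z, w].
In Python, from station import arm gives the robot as it stands. The module is installed in compiled form; this text tells all that it offers.
- The arm moves only by the tool send_rows, never from a script. Its argument "deltas" is a list of rows, each an object with "travel": the shift along the tool's x, y, z in m, a list of three; "turn": the turn about the tool's z in degrees; "grip": the closure, from 0 (fully open) to 1 (shut). A call has 1 to 12 rows; each row is the pose to reach, as a shift and turn from the pose commanded when the call began, along the tool's axes at that moment; what a row does not reach only later rows make up. A row lasts 1/10 s, in which the tool goes at most 50 mm and 8.59 degrees, less where a joint would pass 70% of its speed; a pose out of reach is approached as far as the arm can. A call with a gripper value outside its range is refused whole. The fingers move at their own pace and stop on an object; "squeeze" is the grip in N (left out, the last holds). Time passes only in rows, so rows that repeat a pose let the fingers close. It gives the time, the measured TCP pose, the force, the opening and the grip force at its end, in the units of the state.
- arm.sense(): the state, without advancing time (a new reading comes with each control period).
- arm.read_camera(name): name is "side" or "top"; returns (picture, depth): 384x512x3 uint8, red, green, blue; 384x512 float32, m along the optical axis (not along the pixel's ray), 0 where there is no reading.
- arm.get_calibration(name): a dict with "fx", "fy", "cx", "cy" (pixels), "origin" and "orientation" of the camera in the world. Camera axes: x right, y down, z forward; pixel columns grow to the right and rows downward; lengths in m; the calibration is good to about 2 mm. A picture is of the moment at which its call begins. get_calibration takes no time and is no camera call.
- arm.hand_in(): hands the job in; it is judged then, once.
Trained networks look in the newest picture that a camera, given by its name, has taken for a name from the list of things; names that differ only in an ending like _2 or _b are one class to them, and where a whole thing is asked for, a point or a joint stands for the part that bears it (a point fixed in the world has none). Each returns a list of dicts, best first, with "conf" (0 to 1); they miss things now and then, are a little off and sometimes report something else, mostly with a low value. They report only what shows in the picture. A call takes as long as a camera call.
- arm.recognise(thing, camera): "extent" ([left, top, width, height] in pixels, round what is visible of it).
- arm.outline_of(thing, camera): "region" (384x512 bool, what is visible of it) and "extent" ([left, top, width, height] in pixels, round what is visible of it).
The state is a dict: "clock": time; "qpos": joint angles; "qvel": joint speeds; "effort": joint torques, N m; "eef_pos": TCP position; "tcp_rot": TCP orientation; "contact_force": force on the tool from outside, world axes, zero at the start; "ft_torque": the same for the moment, N m; "gripper_width": opening from 0.0 (shut) to 1.0 (fully open); "gripper_force": force on a finger pad.
Only numpy, scipy, OpenCV 4.12 (cv2) and the standard library are available. Lean on these libraries where they do the work, as an engineer would, in place of code of your own. Each camera call takes 0.05 s, during which the arm holds its last target. There are 200 camera calls.

### The job

Unlock the green takings box: turn its left dial to the two-pip mark and its right dial to the four-pip mark, then slide the bolt fully open to the left and let go. The lock is worn, so each gate lies only near its mark: turn slowly, feel for the place where the dial catches and stops, and do not force a dial beyond it or haul on a blocked bolt. Leave the things around the box alone.

Things in the scene. Friction and masses are not known exactly. Their poses are not given: they have to be found in the camera images.
- cash_box: green steel takings box fixed to the table, 196 x 276 mm, lid top 90 mm above the table, origin at the centre of its underside; box frame: x from the bolt side to the hinge side (away from the robot at yaw 0), y to the left, z up. Two dials at the back of the lid, a bolt at the front. Pip marks round each dial at dial angles +1.4 (one pip), +0.7 (two), 0 (three), -0.7 (four), -1.4 (five).
- left_dial (a joint): left dial angle in rad: 0 with its red line along box +x (three-pip mark), growing counter-clockwise from above, stops +-1.6. Code: the two-pip mark, nominally +0.7. Starts 0.55 to 1.0 rad below it; drag 0.05 to 0.15 N m. A sprung pin inside drops into the dial's gate and holds both ways (play +-0.04 rad), also when let go; past the play the dial winds up a springy shaft, 4 N m per rad.
- left_mark (a point): the two-pip mark beside the left dial, its code, white pips on the lid 47 mm from the dial axis. The lock is worn: the gate lies anywhere within 0.22 rad either side of this mark, another place each time, and can only be felt. Pressing on against the caught pin with more than 0.4 N m over the drag (0.1 rad of wind-up) damages the lock; 0.2 N m over the drag is proof that it has caught.
- left_grip (a point): point on the left dial's axis (box x +30 mm, y +66 mm), 24 mm above the lid top, at the height to grip; its x axis lies along the grip bar toward the red line, z up. The dial: steel disc 56 mm across, top 8.5 mm above the lid, with a black upright bar 46 mm long, 14 mm wide, from 7.5 to 37.5 mm above the lid; pinch it across the 14 mm.
- right_dial (a joint): right dial angle in rad: 0 with its red line along box +x (three-pip mark), growing counter-clockwise from above, stops +-1.6. Code: the four-pip mark, nominally -0.7. Starts 0.55 to 1.0 rad above it; drag 0.05 to 0.15 N m. A sprung pin inside drops into the dial's gate and holds both ways (play +-0.04 rad), also when let go; past the play the dial winds up a springy shaft, 4 N m per rad.
- right_mark (a point): the four-pip mark beside the right dial, its code, white pips on the lid 47 mm from the dial axis. The lock is worn: the gate lies anywhere within 0.22 rad either side of this mark, another place each time, and can only be felt. Pressing on against the caught pin with more than 0.4 N m over the drag (0.1 rad of wind-up) damages the lock; 0.2 N m over the drag is proof that it has caught.
- right_grip (a point): point on the right dial's axis (box x +30 mm, y -66 mm), 24 mm above the lid top, at the height to grip; its x axis lies along the grip bar toward the red line, z up. The dial: steel disc 56 mm across, top 8.5 mm above the lid, with a black upright bar 46 mm long, 14 mm wide, from 7.5 to 37.5 mm above the lid; pinch it across the 14 mm.
- bolt (a joint): travel of the bolt in m: 0 shut (its tip in the dark upright staple at the right edge of the lid), 0.045 fully open at its end stop. It slides to box +y (left) against 2 to 4 N of friction and stays where it is left. With either pin out of its gate it only rattles up to 22 mm; hauling on the blocked bolt with more than 20 N damages it.
- bolt_grip (a point): point in the middle of the bolt's black upright grip, on the bolt line (box x -62 mm, y 0 when shut), 24 mm above the lid top; axes as the box's. The grip is 22 mm (x) by 14 mm (y), from 8 to 40 mm above the lid; two guides 11 mm high hold the bar at box y -75 and +100 mm.
- date_stamp: loose green and black hand stamp, 40 x 56 x 80 mm, origin under its centre; leave it alone
- tape_roll: loose roll of brown packing tape, 90 mm across, 48 mm high, origin under its centre; leave it alone
- counter: loose small grey round tally counter, 54 x 67 x 26 mm, origin under its centre; leave it alone
- pen: loose red and white marker pen, 135 mm long, 17 mm thick, origin under its centre; leave it alone

How it is judged:
On the way:
1. both dials stand at (within 0.3 rad of) their code marks (value of joint left_dial between 0.4 and 1 rad and value of joint right_dial between -1 and -0.4 rad), for 0.2 s.
At the end, for the whole second after the job is handed in: the bolt is at least 40 mm open (of 45) and at rest, with the left dial within 0.3 rad of the two-pip mark and the right dial within 0.3 rad of the four-pip mark (all of step 1 and value of joint bolt above 0.04 m and velocity of joint bolt below 0.01 m/s); the robot touches nothing.
It fails at once if a dial is forced against its caught pin (more than about 0.4 N m) (contact force between any of left_cam_c0, left_cam_c1, right_cam_c0, right_cam_c1 and anything else above 20 N).
It fails at once if the blocked bolt is hauled on with more than 20 N (contact force between any of bolt_c0, bolt_c1 and anything else above 20 N).
It fails at once if a bystander is moved by more than 20 mm (distance of any of date_stamp, tape_roll, counter, pen from where it was at the start of the episode above 0.02 m).
It also fails if it takes over 72 s, if anything falls off the work surface, if the arm or the gripper's body presses on something with over 40 N, if the wrist force passes 120 N, or if a joint passes its speed limit or range.

## Working session

There is one attempt and no reset: what is moved stays moved. The work goes in short steps, Python scripts to look and compute and a tool call to move; the robot and the scene stay as the last step left them, time stands still between calls to the robot, and variables do not carry over. Pictures are saved under pics/ and viewed, at most 10 in all, crops included, and the job is handed in when it is done.

Besides the shell and the picture viewer there is one more tool, called after "Emit:" by a JSON object that holds its "api" and its "payload", one argument or row to a line. send_rows: Moves the arm, as the interface text tells. Its arguments: {"type":"object","properties":{"deltas":{"type":"array"},"squeeze":{"type":"number"}},"required":["deltas"]}

```bash
mkdir -p pics; cat > h.py <<'E'
import numpy as np, cv2
from station import arm
from scipy.spatial.transform import Rotation as R
def cam(n):
    p,d=arm.read_camera(n); c=arm.get_calibration(n); return p,d,c
def pts(d,c):
    v,u=np.mgrid[:384,:512]
    P=np.stack([(u-c['cx'])/c['fx']*d,(v-c['cy'])/c['fy']*d,d],-1)
    return P@R.from_quat(c['orientation']).as_matrix().T+np.array(c['origin'])
E
python3 - <<'E'
from h import *
s=arm.sense(); print(s)
for n in ('top','side'):
    p,d,c=cam(n); print(n,c); np.savez(f'{n}0.npz',p=p,d=d)
    cv2.imwrite(f'pics/{n}0.png',p[...,::-1])
    for t in ('cash_box','left_dial','right_dial','bolt','left_mark','right_mark','tape_roll','date_stamp','counter','pen'):
        print(t,[(x['extent'],round(x['conf'],2)) for x in arm.recognise(t,n)][:2])
E
```

```text
{'clock': 0.0, 'qpos': array([ 1.21352537,  0.4179422 , -0.01032712,  1.61423527,  0.00468279,
        1.11070729, -0.05299262]), 'qvel': array([ 8.03792501e-04,  1.23767417e-03, -3.39553884e-04,  5.89742707e-05,
        1.76300608e-03, -4.90008536e-04, -1.17769367e-03]), 'effort': array([-5.95994952e-04, -8.64443421e+01,  6.78407047e-01, -4.34902382e+01,
        1.90735830e-02,  7.48565595e-03,  1.10564349e-05]), 'eef_pos': array([ 0.19398143, -0.59373378,  0.23065431]), 'tcp_rot': array([ 9.87559379e-01,  1.57245259e-01, -1.33533022e-04, -6.19753982e-04]), 'contact_force': array([-0.08594794, -0.65924535, -0.13296508]), 'ft_torque': array([0.00498199, 0.01799268, 0.00896034]), 'gripper_force': 0.0, 'gripper_width': 0.9984496166575912}
top {'fx': 486.61813001833474, 'fy': 486.61813001833474, 'cx': 253.67099406284956, 'cy': 196.96677307554233, 'origin': array([0.40584786, 0.049209  , 1.36677469]), 'orientation': array([ 0.71293331, -0.6991741 ,  0.04635609, -0.02706987])}
cash_box [([194.3, 159.7, 110.7, 76.5], 0.64), ([269.5, 175.6, 15.9, 19.8], 0.3)]
left_dial [([218.5, 180.8, 17.4
[... 558 characters left out ...]
 array([-0.14430933,  0.85384308, -0.49347847,  0.08127612])}
cash_box [([194.3, 174.4, 96.2, 81.3], 0.86)]
left_dial [([216.0, 196.5, 23.6, 20.6], 0.78), ([234.0, 175.9, 15.9, 15.4], 0.44)]
right_dial [([232.6, 174.1, 18.0, 19.4], 0.48)]
bolt [([259.3, 174.7, 17.0, 46.3], 0.72)]
left_mark [([195.8, 173.2, 90.7, 85.6], 0.77)]
right_mark [([197.5, 173.8, 91.8, 81.7], 0.93), ([126.3, 261.0, 41.9, 38.9], 0.31)]
tape_roll [([125.4, 261.2, 45.1, 37.2], 0.82), ([259.0, 181.3, 22.0, 36.6], 0.63)]
date_stamp [([282.4, 158.1, 13.2, 27.1], 0.68), ([256.8, 179.7, 22.6, 38.7], 0.26)]
counter [([218.3, 274.2, 21.2, 23.3], 0.54), ([258.1, 175.4, 19.7, 42.9], 0.28)]
pen [([242.9, 295.3, 21.7, 46.4], 0.79)]
```

```bash
cat >> h.py <<'E'
def box(d,c):
    W=pts(d,c); m=(d>0)&(abs(W[...,2]-.09)<.006)
    n,l,st,_=cv2.connectedComponentsWithStats(m.astype(np.uint8)); k=1+st[1:,4].argmax(); 
    q=W[l==k][:,:2].astype(np.float32); return W,q,cv2.minAreaRect(q)
E
python3 - <<'E'
from h import *
z=np.load('top0.npz'); p,d=z['p'],z['d']; c=arm.get_calibration('top')
W,q,r=box(d,c); print(r, np.median(W[...,2][(abs(W[...,2]-.09)<.006)]))
m=(W[...,2]>.105)&(W[...,2]<.14)
n,l,st,ce=cv2.connectedComponentsWithStats(m.astype(np.uint8),connectivity=4)
for k in range(1,n):
    if st[k,4]>8:
        Q=W[l==k]; print(st[k],Q.mean(0),Q[:,2].max(), cv2.minAreaRect(Q[:,:2].astype(np.float32)))
a=cv2.resize(p[145:250,180:320],None,fx=5.7,fy=5.7,interpolation=cv2.INTER_CUBIC); cv2.imwrite('pics/c0.png',a[...,::-1])
E
```

```text
((0.5366731286048889, 0.02562291920185089), (0.19552049040794373, 0.2772858440876007), 4.022269248962402) 0.08954857863194321
[   0    0   39   84 1267] [0.93061618 0.62989228 0.11663207] 0.13997544544003904 ((0.9403979778289795, 0.656339704990387), (0.22282595932483673, 0.09884332120418549), 9.890063285827637)
[317  83  21  33 287] [ 0.80059218 -0.16902153  0.11829269] 0.13644240584628875 ((0.8009682297706604, -0.1705600470304489), (0.08783275634050369, 0.04554326832294464), 15.06868839263916)
[374 103  45  49 570] [ 0.70473973 -0.33561759  0.12225464] 0.13986447543437475 ((0.7061934471130371, -0.3432389497756958), (0.14823725819587708, 0.082024484872818), 39.11332321166992)
[337 112  26  15 209] [ 0.74831382 -0.23213791  0.11938604] 0.13992175062802237 ((0.749485194683075, -0.23242901265621185), (0.06483736634254456, 0.027598213404417038), 73.43505859375)
[365 160  47  51 542] [ 0.55809593 -0.32459877  0.11815781] 0.13730647349873348 ((0.5644723176956177, -0.3279739022254944), (0.13971716165542603, 0.0742323100566864), 39.15998840332031)
[272 175   6  19 105] [ 0.56954511 -0.036733
[... 190 characters left out ...]
1 0.12619111] 0.13237314615345808 ((0.5610163807868958, 0.09444103389978409), (0.04378743842244148, 0.013123040087521076), 1.3997676372528076)
[445 188  24  25 444] [ 0.54106767 -0.51603968  0.11127334] 0.12333704314432659 ((0.5408200621604919, -0.5184675455093384), (0.06364122778177261, 0.06321164965629578), 0.6766236424446106)
[249 217   6   9  46] [0.47363162 0.02203457 0.12689816] 0.13343231447904058 ((0.47404471039772034, 0.020785395056009293), (0.019961170852184296, 0.01346431951969862), 2.49465274810791)
[236 376  32   8 101] [0.08180649 0.01451068 0.12088372] 0.13957807950275813 ((0.08065559715032578, 0.01381601020693779), (0.01057465374469757, 0.0784466415643692), 8.837908744812012)
```

View pics/top0.png

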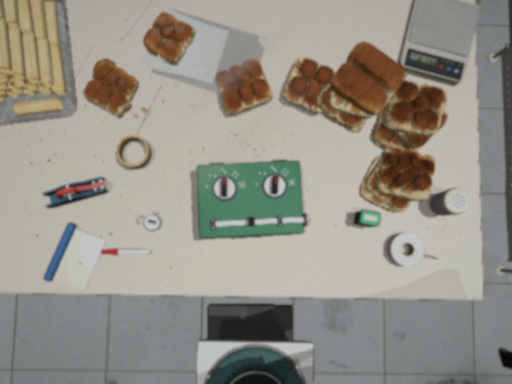

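View pics/c0.png

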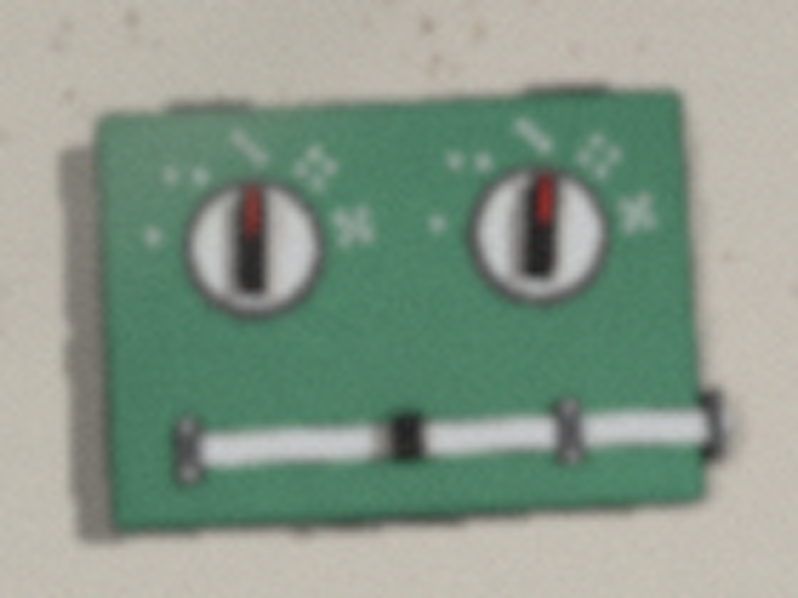

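```bash
cat >> h.py <<'E'
def to(x,y,z,yaw):
    s=arm.sense(); r=R.from_quat(s['tcp_rot']); M=r.as_matrix()
    y0=np.degrees(np.arctan2(M[1,0],M[0,0]))
    print('t',s['clock'],'yaw',y0.round(2),'pos',s['eef_pos'].round(4),'d',(M.T@(np.array([x,y,z])-s['eef_pos'])).round(4),'turn',round(y0-yaw,2),'tilt',M[:,2].round(4))
E
python3 -c "
from h import *
to(.571,-.0375,.18,-1)"
```

```text
t 1.1 yaw 18.09 pos [ 0.1941 -0.5941  0.2313] d [ 0.5311 -0.412   0.0513] turn 19.09 tilt [-1.e-04  0.e+00 -1.e+00]
```

Emit:
{"api": "send_rows", "payload": {
  "deltas": [
    {"travel": [0.531, -0.412, 0.051], "turn": 19, "grip": 0},
    {"travel": [0.531, -0.412, 0.051], "turn": 19, "grip": 0},
    {"travel": [0.531, -0.412, 0.051], "turn": 19, "grip": 0},
    {"travel": [0.531, -0.412, 0.051], "turn": 19, "grip": 0},
    {"travel": [0.531, -0.412, 0.051], "turn": 19, "grip": 0},
    {"travel": [0.531, -0.412, 0.051], "turn": 19, "grip": 0},
    {"travel": [0.531, -0.412, 0.051], "turn": 19, "grip": 0},
    {"travel": [0.531, -0.412, 0.051], "turn": 19, "grip": 0},
    {"travel": [0.531, -0.412, 0.051], "turn": 19, "grip": 0},
    {"travel": [0.531, -0.412, 0.051], "turn": 19, "grip": 0},
    {"travel": [0.531, -0.412, 0.051], "turn": 19, "grip": 0},
    {"travel": [0.531, -0.412, 0.051], "turn": 19, "grip": 0}
  ]
}}

```text
clock: 2.3
eef_pos: [0.5286, -0.0997, 0.1863]
tcp_rot: [1.0, -0.008, 0.0, 0.0]
contact_force: [0.2, -0.1, -0.3]
gripper_width: 0.999
gripper_force: 0.0
```

```bash
python3 -c "
from h import *
to(.571,-.0375,.18,-1)"
```

```text
t 2.3 yaw -0.92 pos [ 0.5286 -0.0997  0.1863] d [ 0.0414 -0.0629  0.0063] turn 0.08 tilt [ 5.e-04 -1.e-04 -1.e+00]
```

Emit:
{"api": "send_rows", "payload": {
  "deltas": [
    {"travel": [0.041, -0.063, 0.006], "turn": 0, "grip": 0},
    {"travel": [0.041, -0.063, 0.006], "turn": 0, "grip": 0},
    {"travel": [0.041, -0.063, 0.006], "turn": 0, "grip": 0},
    {"travel": [0.041, -0.063, 0.006], "turn": 0, "grip": 0}
  ]
}}

```text
clock: 2.7
eef_pos: [0.5696, -0.0388, 0.1799]
tcp_rot: [1.0, -0.007, -0.0, -0.0]
contact_force: [0.3, -0.9, 1.2]
gripper_width: 1.001
gripper_force: 0.0
```

```bash
python3 -c "
from h import *
to(.571,-.0375,.104,-1)"
```

```text
t 2.7 yaw -0.85 pos [ 0.5696 -0.0388  0.1799] d [ 0.0014 -0.0014  0.0759] turn 0.15 tilt [-5.e-04  0.e+00 -1.e+00]
```

Emit:
{"api": "send_rows", "payload": {
  "deltas": [
    {"travel": [0.001, -0.001, 0.03], "turn": 0, "grip": 0},
    {"travel": [0.001, -0.001, 0.06], "turn": 0, "grip": 0},
    {"travel": [0.001, -0.001, 0.076], "turn": 0, "grip": 0.3},
    {"travel": [0.001, -0.001, 0.076], "turn": 0, "grip": 0.6},
    {"travel": [0.001, -0.001, 0.076], "turn": 0, "grip": 0.7},
    {"travel": [0.001, -0.001, 0.076], "turn": 0, "grip": 0.8},
    {"travel": [0.001, -0.001, 0.076], "turn": 0, "grip": 1},
    {"travel": [0.001, -0.001, 0.076], "turn": 0, "grip": 1},
    {"travel": [0.001, -0.001, 0.076], "turn": 0, "grip": 1},
    {"travel": [0.001, -0.001, 0.076], "turn": 0, "grip": 1}
  ],
  "squeeze": 40
}}

```text
clock: 3.7
eef_pos: [0.5712, -0.0387, 0.1054]
tcp_rot: [1.0, -0.008, 0.001, 0.0]
contact_force: [-2.2, -2.3, 8.0]
gripper_width: 0.157
gripper_force: 42.5
```

```bash
cat >> h.py <<'E'
def rd():
    s=arm.sense(); M=R.from_quat(s['tcp_rot']).as_matrix()
    print('t',round(s['clock'],2),'yaw',np.degrees(np.arctan2(M[1,0],M[0,0])).round(2),s['eef_pos'].round(4),'F',s['contact_force'].round(2),'T',s['ft_torque'].round(3),'q7',s['effort'][6].round(3),'w',round(s['gripper_width'],3),round(s['gripper_force'],1))
E
python3 -c "
from h import *
rd()"
```

```text
t 3.7 yaw -0.94 [ 0.5712 -0.0387  0.1054] F [-2.19 -2.27  7.99] T [-0.491  0.469 -0.013] q7 0.033 w 0.157 42.5
```

Emit:
{"api": "send_rows", "payload": {
  "deltas": [
    {"travel": [0, 0, -0.002], "turn": 0, "grip": 1},
    {"travel": [0, 0, -0.002], "turn": 2, "grip": 1},
    {"travel": [0, 0, -0.002], "turn": 4, "grip": 1},
    {"travel": [0, 0, -0.002], "turn": 6, "grip": 1},
    {"travel": [0, 0, -0.002], "turn": 8, "grip": 1},
    {"travel": [0, 0, -0.002], "turn": 10, "grip": 1},
    {"travel": [0, 0, -0.002], "turn": 12, "grip": 1},
    {"travel": [0, 0, -0.002], "turn": 14, "grip": 1},
    {"travel": [0, 0, -0.002], "turn": 15, "grip": 1},
    {"travel": [0, 0, -0.002], "turn": 16, "grip": 1},
    {"travel": [0, 0, -0.002], "turn": 17, "grip": 1},
    {"travel": [0, 0, -0.002], "turn": 18, "grip": 1}
  ]
}}

```text
clock: 4.9
eef_pos: [0.5709, -0.039, 0.1057]
tcp_rot: [0.986, -0.165, 0.0, 0.0]
contact_force: [9.7, -5.3, -21.6]
gripper_width: 0.155
gripper_force: 43.0
```

```bash
python3 -c "
from h import *
rd()"
```

```text
t 4.9 yaw -18.98 [ 0.5709 -0.039   0.1057] F [  9.66  -5.25 -21.62] T [-1.081 -2.158  0.073] q7 0.528 w 0.155 43.0
```

Emit:
{"api": "send_rows", "payload": {
  "deltas": [
    {"travel": [0.0006, 0, 0.0014], "turn": 0, "grip": 1},
    {"travel": [0.0006, 0, 0.0014], "turn": 0.5, "grip": 1},
    {"travel": [0.0006, 0, 0.0014], "turn": 1, "grip": 1},
    {"travel": [0.0006, 0, 0.0014], "turn": 1.5, "grip": 1},
    {"travel": [0.0006, 0, 0.0014], "turn": 2, "grip": 1},
    {"travel": [0.0006, 0, 0.0014], "turn": 2.5, "grip": 1}
  ]
}}

```text
clock: 5.5
eef_pos: [0.5711, -0.0391, 0.1055]
tcp_rot: [0.983, -0.186, 0.0, 0.0]
contact_force: [-3.8, -4.3, 4.2]
gripper_width: 0.154
gripper_force: 46.8
```

```bash
python3 -c "
from h import *
rd()"
```

```text
t 5.5 yaw -21.45 [ 0.5711 -0.0391  0.1055] F [-3.75 -4.29  4.17] T [-1.015  0.977  0.14 ] q7 0.141 w 0.154 46.8
```

Emit:
{"api": "send_rows", "payload": {
  "deltas": [
    {"travel": [0, 0.0002, -0.0002], "turn": 0.5, "grip": 1},
    {"travel": [0, 0.0002, -0.0002], "turn": 1, "grip": 1},
    {"travel": [0, 0.0002, -0.0002], "turn": 1.5, "grip": 1},
    {"travel": [0, 0.0002, -0.0002], "turn": 2, "grip": 1},
    {"travel": [0, 0.0002, -0.0002], "turn": 2.5, "grip": 1}
  ]
}}

```text
clock: 6.0
eef_pos: [0.571, -0.0391, 0.1055]
tcp_rot: [0.978, -0.208, 0.0, 0.0]
contact_force: [-4.5, -3.8, 6.9]
gripper_width: 0.154
gripper_force: 46.9
```

```bash
python3 -c "
from h import *
rd()"
```

```text
t 6.0 yaw -23.95 [ 0.571  -0.0391  0.1055] F [-4.46 -3.84  6.86] T [-1.142  1.032  0.115] q7 0.123 w 0.154 46.9
```

Emit:
{"api": "send_rows", "payload": {
  "deltas": [
    {"travel": [0, 0, 0], "turn": 0.5, "grip": 1},
    {"travel": [0, 0, 0], "turn": 1, "grip": 1},
    {"travel": [0, 0, 0], "turn": 1.5, "grip": 1},
    {"travel": [0, 0, 0], "turn": 2, "grip": 1},
    {"travel": [0, 0, 0], "turn": 2.5, "grip": 1}
  ]
}}

```text
clock: 6.5
eef_pos: [0.571, -0.0392, 0.1055]
tcp_rot: [0.973, -0.229, 0.0, 0.0]
contact_force: [-3.5, -5.4, 6.4]
gripper_width: 0.156
gripper_force: 46.8
```

```bash
python3 -c "
from h import *
rd()"
```

```text
t 6.5 yaw -26.45 [ 0.571  -0.0392  0.1055] F [-3.51 -5.35  6.36] T [-1.176  0.976  0.126] q7 0.132 w 0.156 46.8
```

Emit:
{"api": "send_rows", "payload": {
  "deltas": [
    {"travel": [0, 0, 0], "turn": 0.5, "grip": 1},
    {"travel": [0, 0, 0], "turn": 1, "grip": 1},
    {"travel": [0, 0, 0], "turn": 1.5, "grip": 1},
    {"travel": [0, 0, 0], "turn": 2, "grip": 1},
    {"travel": [0, 0, 0], "turn": 2.5, "grip": 1}
  ]
}}

```text
clock: 7.0
eef_pos: [0.571, -0.0392, 0.1055]
tcp_rot: [0.968, -0.25, 0.0, 0.0]
contact_force: [-4.1, -4.9, 5.9]
gripper_width: 0.156
gripper_force: 47.0
```

```bash
python3 -c "
from h import *
rd()"
```

```text
t 7.0 yaw -28.96 [ 0.571  -0.0392  0.1055] F [-4.06 -4.91  5.93] T [-1.169  1.117  0.106] q7 0.161 w 0.156 47.0
```

Emit:
{"api": "send_rows", "payload": {
  "deltas": [
    {"travel": [0, 0, 0], "turn": 0.5, "grip": 1},
    {"travel": [0, 0, 0], "turn": 1, "grip": 1},
    {"travel": [0, 0, 0], "turn": 1.5, "grip": 1},
    {"travel": [0, 0, 0], "turn": 2, "grip": 1},
    {"travel": [0, 0, 0], "turn": 2.5, "grip": 1}
  ]
}}

```text
clock: 7.5
eef_pos: [0.571, -0.0392, 0.1055]
tcp_rot: [0.963, -0.271, 0.0, 0.0]
contact_force: [-5.0, -5.9, 5.2]
gripper_width: 0.157
gripper_force: 47.0
```

```bash
python3 -c "
from h import *
rd()"
```

```text
t 7.5 yaw -31.46 [ 0.571  -0.0392  0.1055] F [-5.03 -5.95  5.21] T [-1.233  1.156  0.141] q7 0.15 w 0.157 47.0
```

Emit:
{"api": "send_rows", "payload": {
  "deltas": [
    {"travel": [-0.0002, 0.0002, 0], "turn": 0.5, "grip": 1},
    {"travel": [-0.0002, 0.0002, 0], "turn": 1, "grip": 1},
    {"travel": [-0.0002, 0.0002, 0], "turn": 1.5, "grip": 1},
    {"travel": [-0.0002, 0.0002, 0], "turn": 2, "grip": 1},
    {"travel": [-0.0002, 0.0002, 0], "turn": 2.5, "grip": 1}
  ]
}}

```text
clock: 8.0
eef_pos: [0.5709, -0.0393, 0.1055]
tcp_rot: [0.956, -0.292, 0.0, 0.0]
contact_force: [-2.4, -5.5, 4.6]
gripper_width: 0.154
gripper_force: 46.7
```

```bash
python3 -c "
from h import *
rd()"
```

```text
t 8.0 yaw -33.96 [ 0.5709 -0.0393  0.1055] F [-2.36 -5.49  4.65] T [-1.215  0.747  0.064] q7 0.149 w 0.154 46.7
```

Emit:
{"api": "send_rows", "payload": {
  "deltas": [
    {"travel": [0, 0, 0], "turn": 0.5, "grip": 1},
    {"travel": [0, 0, 0], "turn": 1, "grip": 1},
    {"travel": [0, 0, 0], "turn": 1.5, "grip": 1},
    {"travel": [0, 0, 0], "turn": 2, "grip": 1},
    {"travel": [0, 0, 0], "turn": 2.5, "grip": 1}
  ]
}}

```text
clock: 8.5
eef_pos: [0.5709, -0.0393, 0.1055]
tcp_rot: [0.95, -0.313, 0.0, 0.0]
contact_force: [-3.8, -5.4, 3.8]
gripper_width: 0.153
gripper_force: 46.8
```

```bash
python3 -c "
from h import *
rd()"
```

```text
t 8.5 yaw -36.46 [ 0.5709 -0.0393  0.1055] F [-3.83 -5.42  3.78] T [-1.199  0.76   0.095] q7 0.195 w 0.153 46.8
```

Emit:
{"api": "send_rows", "payload": {
  "deltas": [
    {"travel": [0, 0, 0], "turn": 0.5, "grip": 1},
    {"travel": [0, 0, 0], "turn": 1, "grip": 1},
    {"travel": [0, 0, 0], "turn": 1.5, "grip": 1},
    {"travel": [0, 0, 0], "turn": 2, "grip": 1},
    {"travel": [0, 0, 0], "turn": 2.5, "grip": 1}
  ]
}}

```text
clock: 9.0
eef_pos: [0.5709, -0.0393, 0.1055]
tcp_rot: [0.943, -0.334, 0.0, 0.0]
contact_force: [-3.1, -5.8, 5.5]
gripper_width: 0.151
gripper_force: 46.7
```

```bash
python3 -c "
from h import *
rd()"
```

```text
t 9.0 yaw -38.96 [ 0.5709 -0.0393  0.1055] F [-3.13 -5.8   5.5 ] T [-1.312  0.912  0.09 ] q7 0.195 w 0.151 46.7
```

Emit:
{"api": "send_rows", "payload": {
  "deltas": [
    {"travel": [0, 0, 0], "turn": 0.5, "grip": 1},
    {"travel": [0, 0, 0], "turn": 1, "grip": 1},
    {"travel": [0, 0, 0], "turn": 1.5, "grip": 1},
    {"travel": [0, 0, 0], "turn": 2, "grip": 1},
    {"travel": [0, 0, 0], "turn": 2.5, "grip": 1}
  ]
}}

```text
clock: 9.5
eef_pos: [0.5708, -0.0394, 0.1055]
tcp_rot: [0.935, -0.354, 0.0, 0.0]
contact_force: [-3.4, -5.8, 4.9]
gripper_width: 0.153
gripper_force: 46.9
```

```bash
python3 -c "
from h import *
rd()"
```

```text
t 9.5 yaw -41.46 [ 0.5708 -0.0394  0.1055] F [-3.42 -5.75  4.93] T [-1.286  0.928  0.072] q7 0.125 w 0.153 46.9
```

Emit:
{"api": "send_rows", "payload": {
  "deltas": [
    {"travel": [0, 0, 0], "turn": 0.5, "grip": 1},
    {"travel": [0, 0, 0], "turn": 1, "grip": 1},
    {"travel": [0, 0, 0], "turn": 1.5, "grip": 1},
    {"travel": [0, 0, 0], "turn": 2, "grip": 1},
    {"travel": [0, 0, 0], "turn": 2.5, "grip": 1}
  ]
}}

```text
clock: 10.0
eef_pos: [0.5708, -0.0394, 0.1055]
tcp_rot: [0.927, -0.374, 0.0, 0.0]
contact_force: [-4.1, -5.7, 6.5]
gripper_width: 0.148
gripper_force: 46.9
```

```bash
python3 -c "
from h import *
rd()"
```

```text
t 10.0 yaw -43.95 [ 0.5708 -0.0394  0.1055] F [-4.13 -5.66  6.46] T [-1.438  0.944  0.242] q7 0.012 w 0.148 46.9
```

Emit:
{"api": "send_rows", "payload": {
  "deltas": [
    {"travel": [0, 0, 0], "turn": 0.5, "grip": 1},
    {"travel": [0, 0, 0], "turn": 1, "grip": 1},
    {"travel": [0, 0, 0], "turn": 1, "grip": 1}
  ]
}}

```text
clock: 10.3
eef_pos: [0.5708, -0.0394, 0.1055]
tcp_rot: [0.924, -0.382, 0.0, 0.0]
contact_force: [-3.8, -6.4, 5.6]
gripper_width: 0.15
gripper_force: 46.9
```

```bash
python3 -c "
from h import *
rd()"
```

```text
t 10.3 yaw -44.95 [ 0.5708 -0.0394  0.1055] F [-3.79 -6.38  5.61] T [-1.441  0.943  0.218] q7 -0.416 w 0.15 46.9
```

Emit:
{"api": "send_rows", "payload": {
  "deltas": [
    {"travel": [0, 0, 0], "turn": 0.5, "grip": 1},
    {"travel": [0, 0, 0], "turn": 1, "grip": 1},
    {"travel": [0, 0, 0], "turn": 1, "grip": 1}
  ]
}}

```text
clock: 10.6
eef_pos: [0.5708, -0.0394, 0.1055]
tcp_rot: [0.921, -0.39, 0.0, 0.0]
contact_force: [-4.7, -6.8, 6.4]
gripper_width: 0.152
gripper_force: 46.9
```

```bash
python3 -c "
from h import *
rd()
for i in range(4): arm.read_camera('top'); rd()"
```

```text
t 10.6 yaw -45.95 [ 0.5708 -0.0394  0.1055] F [-4.67 -6.85  6.36] T [-1.449  0.956  0.349] q7 -0.46 w 0.152 46.9
t 10.65 yaw -45.94 [ 0.5708 -0.0395  0.1055] F [-4.41 -6.21  6.08] T [-1.444  1.004  0.263] q7 -0.317 w 0.154 46.9
t 10.7 yaw -45.94 [ 0.5708 -0.0395  0.1055] F [-4.52 -5.83  5.2 ] T [-1.495  1.017  0.227] q7 -0.256 w 0.151 46.9
t 10.75 yaw -45.94 [ 0.5708 -0.0395  0.1055] F [-4.03 -5.6   5.39] T [-1.44   1.026  0.247] q7 -0.24 w 0.149 46.9
t 10.8 yaw -45.94 [ 0.5708 -0.0394  0.1055] F [-3.5  -5.83  6.12] T [-1.443  0.893  0.187] q7 -0.236 w 0.148 46.9
```

Emit:
{"api": "send_rows", "payload": {
  "deltas": [
    {"travel": [0, 0, 0], "turn": 0.5, "grip": 1},
    {"travel": [0, 0, 0], "turn": 1, "grip": 1}
  ]
}}

```text
clock: 11.0
eef_pos: [0.5708, -0.0394, 0.1055]
tcp_rot: [0.917, -0.398, 0.0, 0.0]
contact_force: [-4.4, -6.3, 5.9]
gripper_width: 0.152
gripper_force: 47.0
```

```bash
python3 -c "
from h import *
rd()
for i in range(3): arm.read_camera('top'); rd()"
```

```text
t 11.0 yaw -46.94 [ 0.5708 -0.0394  0.1055] F [-4.4  -6.3   5.87] T [-1.458  1.028  0.377] q7 -0.101 w 0.152 47.0
t 11.05 yaw -46.97 [ 0.5708 -0.0394  0.1055] F [-3.72 -6.26  6.13] T [-1.511  0.978  0.322] q7 -0.151 w 0.148 47.0
t 11.1 yaw -46.95 [ 0.5708 -0.0394  0.1055] F [-4.89 -6.07  5.82] T [-1.504  0.99   0.341] q7 -0.506 w 0.154 47.0
t 11.15 yaw -46.93 [ 0.5708 -0.0394  0.1055] F [-3.96 -7.14  4.66] T [-1.492  1.024  0.291] q7 -0.363 w 0.153 47.0
```

Emit:
{"api": "send_rows", "payload": {
  "deltas": [
    {"travel": [0, 0, 0], "turn": -1.5, "grip": 1},
    {"travel": [0, 0, 0], "turn": -3, "grip": 1},
    {"travel": [0, 0, 0], "turn": -3, "grip": 0.5},
    {"travel": [0, 0, 0], "turn": -3, "grip": 0},
    {"travel": [0, 0, 0], "turn": -3, "grip": 0},
    {"travel": [0, 0, -0.03], "turn": -3, "grip": 0},
    {"travel": [0, 0, -0.06], "turn": -8, "grip": 0},
    {"travel": [0, 0, -0.06], "turn": -16, "grip": 0}
  ]
}}

```text
clock: 11.95
eef_pos: [0.5727, -0.0382, 0.1687]
tcp_rot: [0.964, -0.265, 0.003, -0.001]
contact_force: [1.0, -0.2, -1.3]
gripper_width: 0.999
gripper_force: 0.0
```

```bash
python3 - <<'E'
from h import *
to(.562,.0932,.165,0)
p,d,c=cam('side'); a=cv2.resize(p[160:270,180:310],None,fx=5,fy=5,interpolation=cv2.INTER_CUBIC); cv2.imwrite('pics/s1.png',a[...,::-1])
E
```

```text
t 11.95 yaw -30.7 pos [ 0.5727 -0.0382  0.1687] d [-0.0763 -0.1075  0.0036] turn -30.7 tilt [ 5.4e-03 -2.0e-04 -1.0e+00]
```

View pics/s1.png

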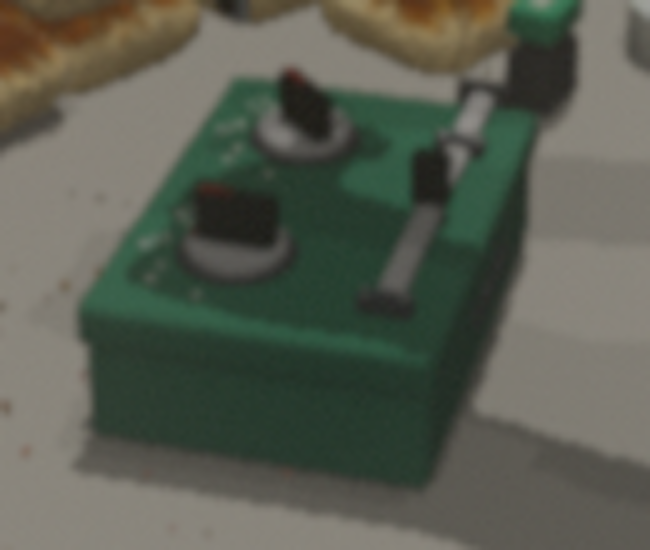

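The right dial (crop 305,105) has turned clockwise past the three-pip direction and stands free; the left dial (235,215) is still near zero. The bolt grip at (430,175) is still shut.

Emit:
{"api": "send_rows", "payload": {
  "deltas": [
    {"travel": [-0.025, -0.036, -0.005], "turn": -8, "grip": 0},
    {"travel": [-0.05, -0.072, -0.005], "turn": -16, "grip": 0},
    {"travel": [-0.076, -0.1075, -0.005], "turn": -24, "grip": 0},
    {"travel": [-0.076, -0.1075, 0.004], "turn": -30.7, "grip": 0},
    {"travel": [-0.076, -0.1075, 0.004], "turn": -30.7, "grip": 0},
    {"travel": [-0.076, -0.1075, 0.004], "turn": -30.7, "grip": 0}
  ]
}}

```text
clock: 12.6
eef_pos: [0.5608, 0.0918, 0.1606]
tcp_rot: [1.0, -0.005, -0.001, 0.0]
contact_force: [0.7, -0.9, 0.6]
gripper_width: 1.003
gripper_force: 0.0
```

```bash
python3 -c "
from h import *
to(.562,.0932,.105,0)"
```

```text
t 12.6 yaw -0.58 pos [0.5608 0.0918 0.1606] d [ 0.0013 -0.0015  0.0555] turn -0.58 tilt [-1.1e-03 -3.0e-04 -1.0e+00]
```

Emit:
{"api": "send_rows", "payload": {
  "deltas": [
    {"travel": [0.001, -0.0015, 0.03], "turn": 0, "grip": 0},
    {"travel": [0.001, -0.0015, 0.054], "turn": 0, "grip": 0.2},
    {"travel": [0.001, -0.0015, 0.054], "turn": 0, "grip": 0.5},
    {"travel": [0.001, -0.0015, 0.054], "turn": 0, "grip": 0.7},
    {"travel": [0.001, -0.0015, 0.054], "turn": 0, "grip": 0.8},
    {"travel": [0.001, -0.0015, 0.054], "turn": 0, "grip": 1},
    {"travel": [0.001, -0.0015, 0.054], "turn": 0, "grip": 1},
    {"travel": [0.001, -0.0015, 0.054], "turn": 0, "grip": 1},
    {"travel": [0.001, -0.0015, 0.054], "turn": 0, "grip": 1}
  ]
}}

```text
clock: 13.5
eef_pos: [0.5626, 0.0932, 0.1084]
tcp_rot: [1.0, -0.003, 0.001, 0.0]
contact_force: [-3.4, -6.0, 10.8]
gripper_width: 0.156
gripper_force: 41.7
```

```bash
python3 -c "
from h import *
rd()"
```

```text
t 13.5 yaw -0.29 [0.5626 0.0932 0.1084] F [-3.38 -5.96 10.79] T [-1.221  0.681  0.062] q7 -0.078 w 0.156 41.7
```

Emit:
{"api": "send_rows", "payload": {
  "deltas": [
    {"travel": [0, 0.0004, -0.0007], "turn": -2, "grip": 1},
    {"travel": [0, 0.0004, -0.0007], "turn": -4.5, "grip": 1},
    {"travel": [0, 0.0004, -0.0007], "turn": -7, "grip": 1},
    {"travel": [0, 0.0004, -0.0007], "turn": -9.5, "grip": 1},
    {"travel": [0, 0.0004, -0.0007], "turn": -12, "grip": 1},
    {"travel": [0, 0.0004, -0.0007], "turn": -14.5, "grip": 1},
    {"travel": [0, 0.0004, -0.0007], "turn": -17, "grip": 1},
    {"travel": [0, 0.0004, -0.0007], "turn": -19.5, "grip": 1},
    {"travel": [0, 0.0004, -0.0007], "turn": -22, "grip": 1},
    {"travel": [0, 0.0004, -0.0007], "turn": -24, "grip": 1},
    {"travel": [0, 0.0004, -0.0007], "turn": -25, "grip": 1},
    {"travel": [0, 0.0004, -0.0007], "turn": -26, "grip": 1}
  ]
}}

```text
clock: 14.7
eef_pos: [0.5623, 0.0938, 0.1085]
tcp_rot: [0.975, 0.223, 0.001, 0.0]
contact_force: [-1.2, -0.4, 7.0]
gripper_width: 0.149
gripper_force: 41.3
```

```bash
python3 -c "
from h import *
rd()"
```

```text
t 14.7 yaw 25.79 [0.5623 0.0938 0.1085] F [-1.18 -0.43  7.03] T [ 0.088  0.327 -0.074] q7 -0.37 w 0.149 41.3
```

Emit:
{"api": "send_rows", "payload": {
  "deltas": [
    {"travel": [0, 0, 0], "turn": -0.5, "grip": 1},
    {"travel": [0, 0, 0], "turn": -1, "grip": 1},
    {"travel": [0, 0, 0], "turn": -1.5, "grip": 1},
    {"travel": [0, 0, 0], "turn": -2, "grip": 1},
    {"travel": [0, 0, 0], "turn": -2.5, "grip": 1},
    {"travel": [0, 0, 0], "turn": -3, "grip": 1},
    {"travel": [0, 0, 0], "turn": -3.5, "grip": 1}
  ]
}}

```text
clock: 15.4
eef_pos: [0.5623, 0.0939, 0.1085]
tcp_rot: [0.968, 0.253, 0.001, 0.0]
contact_force: [-1.1, 0.2, 7.0]
gripper_width: 0.155
gripper_force: 41.4
```

```bash
python3 -c "
from h import *
rd()"
```

```text
t 15.4 yaw 29.29 [0.5623 0.0939 0.1085] F [-1.09  0.21  7.02] T [ 0.083  0.357 -0.093] q7 -0.138 w 0.155 41.4
```

Emit:
{"api": "send_rows", "payload": {
  "deltas": [
    {"travel": [0, 0, 0], "turn": -0.5, "grip": 1},
    {"travel": [0, 0, 0], "turn": -1, "grip": 1},
    {"travel": [0, 0, 0], "turn": -1.5, "grip": 1},
    {"travel": [0, 0, 0], "turn": -2, "grip": 1},
    {"travel": [0, 0, 0], "turn": -2.5, "grip": 1}
  ]
}}

```text
clock: 15.9
eef_pos: [0.5623, 0.094, 0.1085]
tcp_rot: [0.962, 0.274, 0.001, 0.0]
contact_force: [-1.6, 0.3, 8.4]
gripper_width: 0.149
gripper_force: 41.4
```

```bash
python3 -c "
from h import *
rd()"
```

```text
t 15.9 yaw 31.79 [0.5623 0.094  0.1085] F [-1.65  0.27  8.4 ] T [ 0.186  0.395 -0.132] q7 -0.136 w 0.149 41.4
```

Emit:
{"api": "send_rows", "payload": {
  "deltas": [
    {"travel": [0, 0, 0], "turn": -0.5, "grip": 1},
    {"travel": [0, 0, 0], "turn": -1, "grip": 1},
    {"travel": [0, 0, 0], "turn": -1.5, "grip": 1},
    {"travel": [0, 0, 0], "turn": -2, "grip": 1}
  ]
}}

```text
clock: 16.3
eef_pos: [0.5622, 0.094, 0.1085]
tcp_rot: [0.957, 0.291, 0.001, 0.0]
contact_force: [-2.2, 1.6, 8.5]
gripper_width: 0.158
gripper_force: 41.6
```

```bash
python3 -c "
from h import *
rd()"
```

```text
t 16.3 yaw 33.79 [0.5622 0.094  0.1085] F [-2.22  1.56  8.49] T [ 0.222  0.562 -0.174] q7 -0.078 w 0.158 41.6
```

Emit:
{"api": "send_rows", "payload": {
  "deltas": [
    {"travel": [0, 0, 0], "turn": -0.5, "grip": 1},
    {"travel": [0, 0, 0], "turn": -1, "grip": 1}
  ]
}}

```text
clock: 16.5
eef_pos: [0.5622, 0.094, 0.1085]
tcp_rot: [0.954, 0.299, 0.0, 0.0]
contact_force: [-2.7, 0.3, 7.6]
gripper_width: 0.154
gripper_force: 41.6
```

```bash
python3 -c "
from h import *
rd()
for i in range(3): arm.read_camera('top'); rd()"
```

```text
t 16.5 yaw 34.79 [0.5622 0.094  0.1085] F [-2.71  0.29  7.61] T [ 0.147  0.529 -0.135] q7 -0.071 w 0.154 41.6
t 16.55 yaw 34.83 [0.5622 0.094  0.1085] F [-2.6   0.39  7.74] T [0.269 0.529 0.023] q7 -0.25 w 0.155 41.6
t 16.6 yaw 34.8 [0.5622 0.094  0.1085] F [-2.74  0.67  7.26] T [0.143 0.499 0.101] q7 0.137 w 0.151 41.6
t 16.65 yaw 34.79 [0.5622 0.094  0.1085] F [-1.88  0.56  8.87] T [0.146 0.503 0.045] q7 0.007 w 0.151 41.6
```

Emit:
{"api": "send_rows", "payload": {
  "deltas": [
    {"travel": [0, 0, 0], "turn": -0.5, "grip": 1},
    {"travel": [0, 0, 0], "turn": -1, "grip": 1},
    {"travel": [0, 0, 0], "turn": -1.5, "grip": 1},
    {"travel": [0, 0, 0], "turn": -2, "grip": 1},
    {"travel": [0, 0, 0], "turn": -2.5, "grip": 1}
  ]
}}

```text
clock: 17.15
eef_pos: [0.5622, 0.0941, 0.1085]
tcp_rot: [0.947, 0.32, 0.0, 0.0]
contact_force: [-2.9, 0.6, 7.2]
gripper_width: 0.157
gripper_force: 41.6
```

```bash
python3 -c "
from h import *
rd()"
```

```text
t 17.15 yaw 37.3 [0.5622 0.0941 0.1085] F [-2.87  0.59  7.19] T [ 0.306  0.596 -0.081] q7 -0.155 w 0.157 41.6
```

Emit:
{"api": "send_rows", "payload": {
  "deltas": [
    {"travel": [0, 0, 0], "turn": -0.5, "grip": 1},
    {"travel": [0, 0, 0], "turn": -1, "grip": 1},
    {"travel": [0, 0, 0], "turn": -1.5, "grip": 1},
    {"travel": [0, 0, 0], "turn": -2, "grip": 1},
    {"travel": [0, 0, 0], "turn": -2.5, "grip": 1}
  ]
}}

```text
clock: 17.65
eef_pos: [0.5622, 0.0941, 0.1085]
tcp_rot: [0.94, 0.34, 0.0, 0.0]
contact_force: [-2.7, 0.9, 9.0]
gripper_width: 0.154
gripper_force: 41.6
```

```bash
python3 -c "
from h import *
rd()"
```

```text
t 17.65 yaw 39.79 [0.5622 0.0941 0.1085] F [-2.71  0.93  9.  ] T [ 0.38   0.694 -0.18 ] q7 -0.122 w 0.154 41.6
```

Emit:
{"api": "send_rows", "payload": {
  "deltas": [
    {"travel": [0, 0, 0], "turn": -0.5, "grip": 1},
    {"travel": [0, 0, 0], "turn": -1, "grip": 1},
    {"travel": [0, 0, 0], "turn": -1.5, "grip": 1}
  ]
}}

```text
clock: 17.95
eef_pos: [0.5621, 0.0941, 0.1085]
tcp_rot: [0.936, 0.353, 0.0, 0.0]
contact_force: [-2.3, 0.9, 8.6]
gripper_width: 0.15
gripper_force: 41.6
```

```bash
python3 -c "
from h import *
rd()
for i in range(2): arm.read_camera('top'); rd()"
```

```text
t 17.95 yaw 41.3 [0.5621 0.0941 0.1085] F [-2.33  0.87  8.63] T [ 0.434  0.742 -0.119] q7 -0.126 w 0.15 41.6
t 18.0 yaw 41.33 [0.5621 0.0942 0.1085] F [-2.61  1.9   8.07] T [ 0.34   0.759 -0.059] q7 -0.094 w 0.155 41.6
t 18.05 yaw 41.3 [0.5621 0.0942 0.1085] F [-3.13  0.34  8.51] T [ 0.41   0.773 -0.054] q7 0.266 w 0.157 41.7
```

Not caught (dial about 0.65). Continue.

Emit:
{"api": "send_rows", "payload": {
  "deltas": [
    {"travel": [0, 0, 0], "turn": -0.5, "grip": 1},
    {"travel": [0, 0, 0], "turn": -1, "grip": 1},
    {"travel": [0, 0, 0], "turn": -1.5, "grip": 1},
    {"travel": [0, 0, 0], "turn": -2, "grip": 1},
    {"travel": [0, 0, 0], "turn": -2.5, "grip": 1}
  ]
}}

```text
clock: 18.55
eef_pos: [0.5621, 0.0942, 0.1085]
tcp_rot: [0.928, 0.373, 0.0, -0.0]
contact_force: [-3.2, 0.8, 8.5]
gripper_width: 0.154
gripper_force: 41.7
```

```bash
python3 -c "
from h import *
rd()"
```

```text
t 18.55 yaw 43.8 [0.5621 0.0942 0.1085] F [-3.24  0.85  8.5 ] T [ 0.387  0.764 -0.083] q7 -0.144 w 0.154 41.7
```

Emit:
{"api": "send_rows", "payload": {
  "deltas": [
    {"travel": [0, 0, 0], "turn": -0.5, "grip": 1},
    {"travel": [0, 0, 0], "turn": -1, "grip": 1},
    {"travel": [0, 0, 0], "turn": -1.5, "grip": 1},
    {"travel": [0, 0, 0], "turn": -2, "grip": 1},
    {"travel": [0, 0, 0], "turn": -2.5, "grip": 1}
  ]
}}

```text
clock: 19.05
eef_pos: [0.562, 0.0943, 0.1085]
tcp_rot: [0.919, 0.393, 0.0, -0.0]
contact_force: [-3.3, 1.0, 9.5]
gripper_width: 0.15
gripper_force: 41.7
```

```bash
python3 -c "
from h import *
rd()"
```

```text
t 19.05 yaw 46.31 [0.562  0.0943 0.1085] F [-3.26  1.03  9.54] T [ 0.444  0.902 -0.065] q7 -0.153 w 0.15 41.7
```

Emit:
{"api": "send_rows", "payload": {
  "deltas": [
    {"travel": [0, 0, 0], "turn": -0.5, "grip": 1},
    {"travel": [0, 0, 0], "turn": -1, "grip": 1},
    {"travel": [0, 0, 0], "turn": -1.5, "grip": 1},
    {"travel": [0, 0, 0], "turn": -2, "grip": 1},
    {"travel": [0, 0, 0], "turn": -2.5, "grip": 1}
  ]
}}

```text
clock: 19.55
eef_pos: [0.562, 0.0943, 0.1085]
tcp_rot: [0.911, 0.413, 0.0, -0.0]
contact_force: [-4.6, 2.1, 9.2]
gripper_width: 0.155
gripper_force: 41.7
```

```bash
python3 -c "
from h import *
rd()"
```

```text
t 19.55 yaw 48.81 [0.562  0.0943 0.1085] F [-4.6   2.1   9.23] T [ 0.536  1.008 -0.126] q7 -0.148 w 0.155 41.7
```

Emit:
{"api": "send_rows", "payload": {
  "deltas": [
    {"travel": [0, 0, 0], "turn": -0.5, "grip": 1},
    {"travel": [0, 0, 0], "turn": -1, "grip": 1},
    {"travel": [0, 0, 0], "turn": -1.5, "grip": 1},
    {"travel": [0, 0, 0], "turn": -2, "grip": 1},
    {"travel": [0, 0, 0], "turn": -2.5, "grip": 1}
  ]
}}

```text
clock: 20.05
eef_pos: [0.5619, 0.0944, 0.1085]
tcp_rot: [0.901, 0.433, 0.0, -0.0]
contact_force: [-4.0, 2.4, 9.6]
gripper_width: 0.153
gripper_force: 41.8
```

```bash
python3 -c "
from h import *
rd()"
```

```text
t 20.05 yaw 51.31 [0.5619 0.0944 0.1085] F [-4.04  2.37  9.61] T [ 0.566  1.116 -0.061] q7 -0.148 w 0.153 41.8
```

Emit:
{"api": "send_rows", "payload": {
  "deltas": [
    {"travel": [0, 0, 0], "turn": -0.5, "grip": 1},
    {"travel": [0, 0, 0], "turn": -1, "grip": 1},
    {"travel": [0, 0, 0], "turn": -1.5, "grip": 1},
    {"travel": [0, 0, 0], "turn": -2, "grip": 1},
    {"travel": [0, 0, 0], "turn": -2.5, "grip": 1}
  ]
}}

```text
clock: 20.55
eef_pos: [0.5619, 0.0944, 0.1085]
tcp_rot: [0.892, 0.453, 0.0, -0.0]
contact_force: [-5.4, 2.7, 11.1]
gripper_width: 0.154
gripper_force: 41.8
```

```bash
python3 -c "
from h import *
rd()"
```

```text
t 20.55 yaw 53.82 [0.5619 0.0944 0.1085] F [-5.43  2.69 11.05] T [ 0.539  1.223 -0.075] q7 -0.192 w 0.154 41.8
```

Emit:
{"api": "send_rows", "payload": {
  "deltas": [
    {"travel": [0, 0, 0], "turn": -0.5, "grip": 1},
    {"travel": [0, 0, 0], "turn": -1, "grip": 1},
    {"travel": [0, 0, 0], "turn": -1.5, "grip": 1},
    {"travel": [0, 0, 0], "turn": -2, "grip": 1},
    {"travel": [0, 0, 0], "turn": -2.5, "grip": 1}
  ]
}}

```text
clock: 21.05
eef_pos: [0.5618, 0.0944, 0.1085]
tcp_rot: [0.882, 0.472, 0.0, -0.0]
contact_force: [-5.0, 2.4, 10.5]
gripper_width: 0.148
gripper_force: 41.8
```

```bash
python3 - <<'E'
from h import *
rd()
p,d,c=cam('side'); a=cv2.resize(p[160:270,180:310],None,fx=5,fy=5,interpolation=cv2.INTER_CUBIC); cv2.imwrite('pics/s2.png',a[...,::-1]); rd()
E
```

```text
t 21.05 yaw 56.32 [0.5618 0.0944 0.1085] F [-5.01  2.45 10.55] T [ 0.579  1.354 -0.096] q7 -0.187 w 0.148 41.8
t 21.1 yaw 56.35 [0.5618 0.0944 0.1084] F [-5.41  2.48 10.72] T [ 0.61   1.293 -0.051] q7 -0.15 w 0.152 41.9
```

View pics/s2.png

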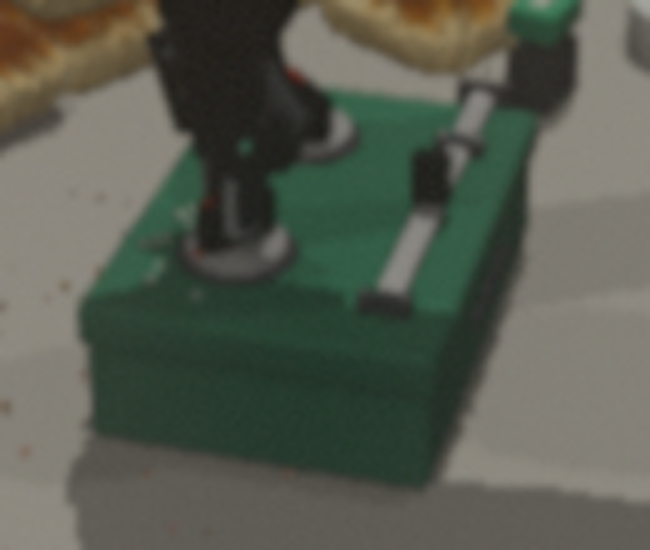

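Emit:
{"api": "send_rows", "payload": {
  "deltas": [
    {"travel": [0, 0, 0], "turn": -0.5, "grip": 1},
    {"travel": [0, 0, 0], "turn": -1, "grip": 1},
    {"travel": [0, 0, 0], "turn": -1.5, "grip": 1},
    {"travel": [0, 0, 0], "turn": -2, "grip": 1},
    {"travel": [0, 0, 0], "turn": -2.5, "grip": 1}
  ]
}}

```text
clock: 21.6
eef_pos: [0.5618, 0.0945, 0.1085]
tcp_rot: [0.871, 0.491, 0.0, -0.0]
contact_force: [-7.2, 2.7, 12.2]
gripper_width: 0.156
gripper_force: 42.0
```

```bash
python3 - <<'E'
from h import *
rd();arm.read_camera('top'); rd()
arm.read_camera('top'); rd()
E
```

```text
t 21.6 yaw 58.81 [0.5618 0.0945 0.1085] F [-7.17  2.69 12.22] T [ 0.718  1.452 -0.164] q7 -0.076 w 0.156 42.0
t 21.65 yaw 58.85 [0.5617 0.0945 0.1085] F [-5.75  2.54 10.9 ] T [ 0.659  1.392 -0.163] q7 -0.043 w 0.156 42.0
t 21.7 yaw 58.81 [0.5617 0.0945 0.1085] F [-6.28  2.39 11.05] T [ 0.677  1.465 -0.064] q7 0.312 w 0.153 42.0
```

Emit:
{"api": "send_rows", "payload": {
  "deltas": [
    {"travel": [0.0, 0, 0], "turn": -0.5, "grip": 1},
    {"travel": [0, 0, 0], "turn": -1, "grip": 1},
    {"travel": [0, 0, 0], "turn": -1.5, "grip": 1},
    {"travel": [0, 0, 0], "turn": -2, "grip": 1}
  ]
}}

```text
clock: 22.1
eef_pos: [0.5617, 0.0944, 0.1085]
tcp_rot: [0.862, 0.506, 0.0, -0.0]
contact_force: [-7.4, 3.0, 12.5]
gripper_width: 0.156
gripper_force: 42.0
```

```bash
python3 - <<'E'
from h import *
rd();arm.read_camera('top'); rd()
arm.read_camera('top'); rd()
E
```

```text
t 22.1 yaw 60.81 [0.5617 0.0944 0.1085] F [-7.42  2.96 12.52] T [ 0.746  1.536 -0.257] q7 0.015 w 0.156 42.0
t 22.15 yaw 60.84 [0.5617 0.0945 0.1085] F [-6.51  3.03 12.1 ] T [ 0.716  1.571 -0.283] q7 0.048 w 0.156 42.1
t 22.2 yaw 60.81 [0.5617 0.0945 0.1085] F [-6.13  3.42 10.82] T [ 0.725  1.549 -0.196] q7 0.403 w 0.155 42.0
```

Emit:
{"api": "send_rows", "payload": {
  "deltas": [
    {"travel": [0.0, 0, 0], "turn": -0.5, "grip": 1},
    {"travel": [0, 0, 0], "turn": -1, "grip": 1}
  ]
}}

```text
clock: 22.4
eef_pos: [0.5617, 0.0945, 0.1085]
tcp_rot: [0.858, 0.514, 0.0, -0.0]
contact_force: [-7.0, 2.0, 11.5]
gripper_width: 0.156
gripper_force: 42.1
```

```bash
python3 - <<'E'
from h import *
rd();arm.read_camera('top'); rd()
arm.read_camera('top'); rd()
E
```

```text
t 22.4 yaw 61.81 [0.5617 0.0945 0.1085] F [-6.96  2.04 11.46] T [ 0.728  1.562 -0.391] q7 0.038 w 0.156 42.1
t 22.45 yaw 61.84 [0.5617 0.0945 0.1085] F [-7.16  2.47 11.57] T [ 0.733  1.572 -0.278] q7 0.088 w 0.153 42.1
t 22.5 yaw 61.81 [0.5617 0.0945 0.1085] F [-6.84  2.5  11.09] T [ 0.774  1.565 -0.267] q7 0.447 w 0.15 42.1
```

Emit:
{"api": "send_rows", "payload": {
  "deltas": [
    {"travel": [0, 0, 0], "turn": 2, "grip": 1},
    {"travel": [0, 0, 0], "turn": 4, "grip": 1},
    {"travel": [0, 0, 0], "turn": 4, "grip": 0.5},
    {"travel": [0, 0, 0], "turn": 4, "grip": 0},
    {"travel": [0, 0, 0], "turn": 4, "grip": 0},
    {"travel": [0, 0, -0.03], "turn": 4, "grip": 0},
    {"travel": [0, 0, -0.06], "turn": 10, "grip": 0},
    {"travel": [0, 0, -0.06], "turn": 18, "grip": 0},
    {"travel": [0, 0, -0.06], "turn": 26, "grip": 0},
    {"travel": [0, 0, -0.06], "turn": 34, "grip": 0},
    {"travel": [0, 0, -0.06], "turn": 42, "grip": 0},
    {"travel": [0, 0, -0.06], "turn": 50, "grip": 0}
  ]
}}

```text
clock: 23.7
eef_pos: [0.5619, 0.0937, 0.1676]
tcp_rot: [0.995, 0.1, -0.0, -0.0]
contact_force: [-1.1, -0.1, 0.3]
gripper_width: 0.999
gripper_force: 0.0
```

```bash
python3 - <<'E'
from h import *
to(.4745,.0213,.165,4)
E
```

```text
t 23.7 yaw 11.48 pos [0.5619 0.0937 0.1676] d [-0.1     0.0535  0.0026] turn 7.48 tilt [-1.e-04 -0.e+00 -1.e+00]
```

Emit:
{"api": "send_rows", "payload": {
  "deltas": [
    {"travel": [-0.035, 0.018, 0], "turn": 3.5, "grip": 0},
    {"travel": [-0.07, 0.037, 0], "turn": 7.5, "grip": 0},
    {"travel": [-0.1, 0.0535, 0], "turn": 7.5, "grip": 0.3},
    {"travel": [-0.1, 0.0535, 0], "turn": 7.5, "grip": 0.3},
    {"travel": [-0.1, 0.0535, 0], "turn": 7.5, "grip": 0.3}
  ]
}}

```text
clock: 24.2
eef_pos: [0.475, 0.0206, 0.168]
tcp_rot: [0.999, 0.037, 0.0, 0.0]
contact_force: [0.5, 0.6, 0.6]
gripper_width: 0.702
gripper_force: 0.0
```

```bash
python3 - <<'E'
from h import *
to(.4745,.0213,.110,4)
p,d,c=cam('top'); a=cv2.resize(p[145:250,180:320],None,fx=5.7,fy=5.7,interpolation=cv2.INTER_CUBIC); cv2.imwrite('pics/c2.png',a[...,::-1])
E
```

```text
t 24.2 yaw 4.26 pos [0.475  0.0206 0.168 ] d [-0.0005 -0.0008  0.058 ] turn 0.26 tilt [ 7.e-04 -2.e-04 -1.e+00]
```

View pics/c2.png

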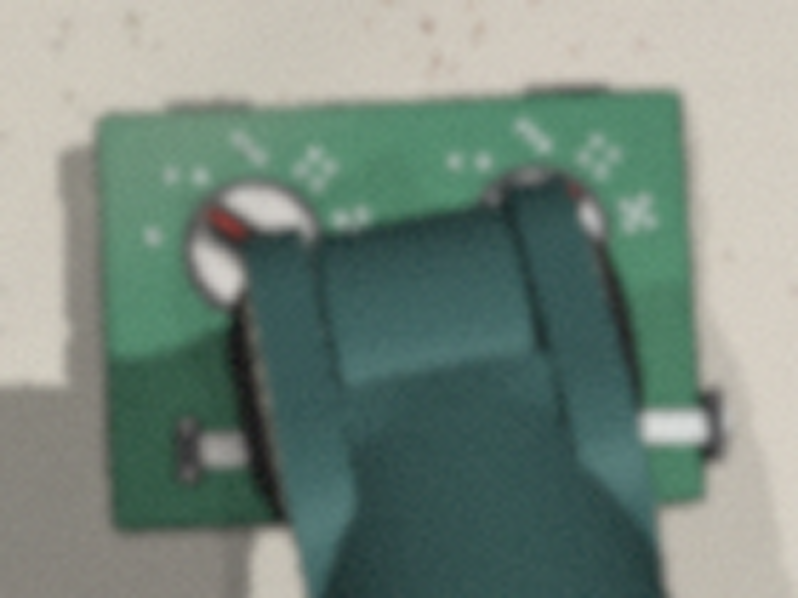

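The left dial's red line (crop 215,215) stands a little past the two-pip mark, and the right dial's (575,188) is near the four-pip mark. The arm covers the rest.

Emit:
{"api": "send_rows", "payload": {
  "deltas": [
    {"travel": [0, -0.001, 0.03], "turn": 0.2, "grip": 0.3},
    {"travel": [0, -0.001, 0.056], "turn": 0.2, "grip": 0.4},
    {"travel": [0, -0.001, 0.056], "turn": 0.2, "grip": 0.6},
    {"travel": [0, -0.001, 0.056], "turn": 0.2, "grip": 0.7},
    {"travel": [0, -0.001, 0.056], "turn": 0.2, "grip": 0.8},
    {"travel": [0, -0.001, 0.056], "turn": 0.2, "grip": 1},
    {"travel": [0, -0.001, 0.056], "turn": 0.2, "grip": 1},
    {"travel": [0, -0.001, 0.056], "turn": 0.2, "grip": 1}
  ],
  "squeeze": 25
}}

```text
clock: 25.05
eef_pos: [0.4758, 0.0222, 0.1129]
tcp_rot: [0.999, 0.036, 0.001, -0.0]
contact_force: [0.1, 1.5, 7.2]
gripper_width: 0.157
gripper_force: 29.1
```

```bash
python3 - <<'E'
from h import *
rd()
E
```

```text
t 25.05 yaw 4.1 [0.4758 0.0222 0.1129] F [0.15 1.52 7.24] T [ 0.168  0.21  -0.009] q7 0.03 w 0.157 29.1
```

Emit:
{"api": "send_rows", "payload": {
  "deltas": [
    {"travel": [0, -0.002, 0], "turn": 0, "grip": 1},
    {"travel": [0, -0.004, 0], "turn": 0, "grip": 1},
    {"travel": [0, -0.006, 0], "turn": 0, "grip": 1},
    {"travel": [0, -0.008, 0], "turn": 0, "grip": 1},
    {"travel": [0, -0.01, 0], "turn": 0, "grip": 1},
    {"travel": [0, -0.012, 0], "turn": 0, "grip": 1},
    {"travel": [0, -0.014, 0], "turn": 0, "grip": 1},
    {"travel": [0, -0.016, 0], "turn": 0, "grip": 1},
    {"travel": [0, -0.018, 0], "turn": 0, "grip": 1},
    {"travel": [0, -0.019, 0], "turn": 0, "grip": 1},
    {"travel": [0, -0.02, 0], "turn": 0, "grip": 1}
  ]
}}

```text
clock: 26.15
eef_pos: [0.4744, 0.0417, 0.1129]
tcp_rot: [0.999, 0.036, 0.001, 0.0]
contact_force: [-0.3, -2.0, 8.1]
gripper_width: 0.155
gripper_force: 29.1
```

```bash
python3 - <<'E'
from h import *
rd()
E
```

```text
t 26.15 yaw 4.07 [0.4744 0.0417 0.1129] F [-0.28 -2.01  8.08] T [-0.577  0.012  0.005] q7 0.077 w 0.155 29.1
```

Emit:
{"api": "send_rows", "payload": {
  "deltas": [
    {"travel": [0, -0.0005, 0], "turn": 0, "grip": 1},
    {"travel": [0, -0.001, 0], "turn": 0, "grip": 1},
    {"travel": [0, -0.0015, 0], "turn": 0, "grip": 1},
    {"travel": [0, -0.002, 0], "turn": 0, "grip": 1}
  ]
}}

```text
clock: 26.55
eef_pos: [0.4743, 0.0437, 0.1129]
tcp_rot: [0.999, 0.036, 0.001, 0.0]
contact_force: [0.7, -2.9, 8.3]
gripper_width: 0.157
gripper_force: 29.1
```

```bash
python3 - <<'E'
from h import *
rd()
E
```

```text
t 26.55 yaw 4.07 [0.4743 0.0437 0.1129] F [ 0.68 -2.93  8.32] T [-0.524  0.043 -0.027] q7 0.042 w 0.157 29.1
```

Emit:
{"api": "send_rows", "payload": {
  "deltas": [
    {"travel": [0, -0.0004, 0], "turn": 0, "grip": 1},
    {"travel": [0, -0.0008, 0], "turn": 0, "grip": 1}
  ]
}}

```text
clock: 26.75
eef_pos: [0.4742, 0.0445, 0.1129]
tcp_rot: [0.999, 0.036, 0.001, 0.0]
contact_force: [0.7, -2.1, 8.2]
gripper_width: 0.16
gripper_force: 29.1
```

```bash
python3 - <<'E'
from h import *
rd()
E
```

```text
t 26.75 yaw 4.07 [0.4742 0.0445 0.1129] F [ 0.68 -2.09  8.18] T [-0.527  0.007 -0.039] q7 0.034 w 0.16 29.1
```

Emit:
{"api": "send_rows", "payload": {
  "deltas": [
    {"travel": [0, -0.0004, 0], "turn": 0, "grip": 1},
    {"travel": [0, -0.0008, 0], "turn": 0, "grip": 1}
  ]
}}

```text
clock: 26.95
eef_pos: [0.4742, 0.0453, 0.1129]
tcp_rot: [0.999, 0.036, 0.001, 0.0]
contact_force: [0.7, -2.5, 7.8]
gripper_width: 0.155
gripper_force: 29.1
```

Emit:
{"api": "send_rows", "payload": {
  "deltas": [
    {"travel": [0, -0.0004, 0], "turn": 0, "grip": 1},
    {"travel": [0, -0.0008, 0], "turn": 0, "grip": 1}
  ]
}}

```text
clock: 27.15
eef_pos: [0.4741, 0.0461, 0.1129]
tcp_rot: [0.999, 0.036, 0.001, 0.0]
contact_force: [0.6, -2.6, 7.6]
gripper_width: 0.155
gripper_force: 29.1
```

Emit:
{"api": "send_rows", "payload": {
  "deltas": [
    {"travel": [0, -0.002, 0], "turn": 0, "grip": 1},
    {"travel": [0, -0.004, 0], "turn": 0, "grip": 1},
    {"travel": [0, -0.006, 0], "turn": 0, "grip": 1},
    {"travel": [0, -0.008, 0], "turn": 0, "grip": 1},
    {"travel": [0, -0.01, 0], "turn": 0, "grip": 1},
    {"travel": [0, -0.012, 0], "turn": 0, "grip": 1},
    {"travel": [0, -0.014, 0], "turn": 0, "grip": 1},
    {"travel": [0, -0.0155, 0], "turn": 0, "grip": 1},
    {"travel": [0, -0.0165, 0], "turn": 0, "grip": 1},
    {"travel": [0, -0.0175, 0], "turn": 0, "grip": 1},
    {"travel": [0, -0.018, 0], "turn": 0, "grip": 1}
  ]
}}

```text
clock: 28.25
eef_pos: [0.4728, 0.0641, 0.1129]
tcp_rot: [0.999, 0.036, 0.001, 0.0]
contact_force: [1.1, -2.0, 7.8]
gripper_width: 0.157
gripper_force: 29.1
```

Emit:
{"api": "send_rows", "payload": {
  "deltas": [
    {"travel": [0, -0.0004, 0], "turn": 0, "grip": 1},
    {"travel": [0, -0.0008, 0], "turn": 0, "grip": 1}
  ]
}}

```text
clock: 28.45
eef_pos: [0.4728, 0.0649, 0.1129]
tcp_rot: [0.999, 0.036, 0.001, 0.0]
contact_force: [-0.6, -2.4, 7.6]
gripper_width: 0.156
gripper_force: 29.1
```

Emit:
{"api": "send_rows", "payload": {
  "deltas": [
    {"travel": [0, -0.0004, 0], "turn": 0, "grip": 1},
    {"travel": [0, -0.0008, 0], "turn": 0, "grip": 1}
  ]
}}

```text
clock: 28.65
eef_pos: [0.4727, 0.0657, 0.1129]
tcp_rot: [0.999, 0.035, 0.001, 0.0]
contact_force: [0.7, -2.9, 7.3]
gripper_width: 0.156
gripper_force: 29.1
```

Emit:
{"api": "send_rows", "payload": {
  "deltas": [
    {"travel": [0, -0.0003, 0], "turn": 0, "grip": 1},
    {"travel": [0, -0.0005, 0], "turn": 0, "grip": 1}
  ]
}}

```text
clock: 28.85
eef_pos: [0.4727, 0.0659, 0.1129]
tcp_rot: [0.999, 0.035, 0.001, 0.0]
contact_force: [2.1, -5.1, 8.2]
gripper_width: 0.156
gripper_force: 29.1
```

Emit:
{"api": "send_rows", "payload": {
  "deltas": [
    {"travel": [0, 0.0005, 0], "turn": 0, "grip": 0.8},
    {"travel": [0, 0.0005, 0], "turn": 0, "grip": 0.5},
    {"travel": [0, 0.0005, 0], "turn": 0, "grip": 0.5},
    {"travel": [0, 0.0005, 0], "turn": 0, "grip": 0.5},
    {"travel": [0, 0.0005, -0.03], "turn": 0, "grip": 0.5},
    {"travel": [0, 0.0005, -0.07], "turn": 0, "grip": 0.5},
    {"travel": [0, 0.0005, -0.11], "turn": 0, "grip": 0.5},
    {"travel": [-0.05, 0.0005, -0.13], "turn": 0, "grip": 0.5},
    {"travel": [-0.08, 0.0005, -0.13], "turn": 0, "grip": 0.5},
    {"travel": [-0.08, 0.0005, -0.13], "turn": 0, "grip": 0.5}
  ]
}}

```text
clock: 29.85
eef_pos: [0.3892, 0.0598, 0.2423]
tcp_rot: [0.999, 0.036, 0.0, 0.001]
contact_force: [-0.3, 0.0, -0.4]
gripper_width: 0.502
gripper_force: 0.0
```

```bash
python3 - <<'E'
from h import *
rd()
p,d,c=cam('side'); a=cv2.resize(p[160:270,180:310],None,fx=5,fy=5,interpolation=cv2.INTER_CUBIC); cv2.imwrite('pics/s3.png',a[...,::-1])
E
```

```text
t 29.85 yaw 4.11 [0.3892 0.0598 0.2423] F [-0.31  0.01 -0.38] T [-0.026 -0.     0.021] q7 0.564 w 0.502 0.0
```

View pics/s3.png

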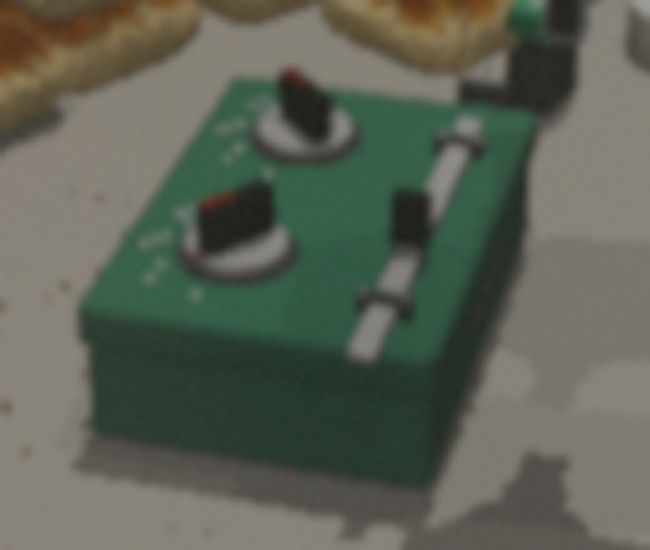

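The bolt is fully open: its grip is at crop (410,215) and its tip is clear of the staple. Both dials are turned to their codes and the robot is clear of the box.

```bash
python3 -c "
from h import *
print(arm.hand_in())"
```

```text
the job is handed in; nothing more can be done
None
```

Both dials caught in their gates and the bolt slid to its end stop and was let go, so the box is open. I handed the job in at about 30 s; no verdict came back.

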